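Clamp ring tube in the sawing jig

TASK

Ring blanks are to be sawn off the bright metal tube that stands on the desk: lay it on its side in the V cradle of the sawing jig and let go of it, with both its ends sticking out past the outer cheeks. Take the clamp plate (aluminium, with a black handle) and, since it hides the two locating pins as it comes over them, set it on the pin tips a little to one side and slide it across until it drops over both; then press it down against the pin springs until it clamps the tube firmly. Finish while still holding it pressed down for the saw, and leave the brass brush and the burnisher behind the jig where they are.

Things in the scene. Friction and masses are not known exactly. Their poses are not given: they have to be found in the camera images.
- tube: Loose silver-coloured metal tube, 22 mm outside, 17.6 mm bore (grip the outside only), 100 mm long, about 0.12 kg; starts standing upright. Origin in its middle (50 mm from either end), z along the tube; either end may point either way. Beware of the tall ring mandrel, about 0.3 m high, that leans over its foot at the right of the desk near x = 0.55, y = -0.5.
- jig: Sawing jig, fixed: dark steel base 122 (x) x 92 (y) x 12 mm, origin under its centre on the desk, z up. Three steel cheeks with upward 90 deg V notches form the cradle for a tube lying along jig y: 38 mm wide in x, 40 mm high, V bottoms 26.4 mm above the desk; in y they fill -40..-30, 20..30, 32.5..40 mm (saw slot between the last two). Free finger room down to the base between y -30 and 20.
- cradle (a point): Where the middle of the tube belongs: on the axis of the lying tube, 42 mm above the desk, at the jig's x = y = 0, half way between the outer faces of the outer cheeks (y = +-40 mm). With the tube's middle within 10 mm of it along jig y both ends stick out. Axes as the jig's.
- pin_a (a point): Top of the locating pin at jig x = -44 mm, y = 0, 65 mm above the desk: an upright steel pin 8 mm thick, its last 4 mm tapered to 3.6 mm. Round it, on a coil spring, an 18 mm steel collar whose top is 59 mm above the desk. The pins stand beside the cradle's finger room: the collars leave 70 mm free between them, so open the fingers only a little when letting go of the tube.
- pin_b (a point): The same for the pin at jig x = +44 mm, y = 0.
- plate_home (a point): Where the clamp plate's origin comes when the plate is on the pins and pressing the tube: midway between the pins, 53 mm above the desk (top of the lying tube). Axes as the jig's. With the plate's underside on the pin tips its origin is 12 mm above this point; dropped on and resting on the sprung collars, 6 mm above it.
- clamp_plate: Loose aluminium plate 114 (x) x 44 (y) x 14 mm, 0.24 kg, starts flat on the desk, handle up; origin at the centre of its underside. Underneath, at y = 0: round hole 10.4 mm at x = +44, slot 15.4 (x) x 10.4 mm at x = -44; 14 mm deep, closed above by 23 mm steel caps 5 mm high, so the pins cannot be seen. Fits either way round (half turn), plate x along jig x.
- handle (a point): Middle of the plate's black grip bar, 42 mm above the plate's underside. The bar is 14 mm wide (plate's x), 50 mm long (plate's y), 18 mm high (33 to 51 mm above the underside), on two posts 11 mm thick; grip it across its 14 mm.
- lift_a (a joint): How far the sprung collar on pin_a is pressed down, m: 0 free, 0.006 when the plate is down on the tube, 0.009 at most. Each spring pushes up with 2.5 N when free (the plate's own weight does not move it) and 4 N at 0.006.
- lift_b (a joint): The same for the collar on pin_b.
- brass_brush: Bystander: wooden brush with brass bristles, 22 x 151 x 32 mm, lying behind the work. Origin at the centre of its underside.
- burnisher: Bystander: burnisher with a turned wooden handle, brass ferrule and thin steel point, 166 mm long, 28 mm thick, lying behind the work beside the brush. Origin at the centre of its underside.
Things that resemble listed ones, but are neither listed nor needed, are in the scene too. Leave any green, pink or purple look-alike of the tube alone.

How it is judged:
By the outcome, as a careful person would: the job done as asked, in the order asked, and still so for the second after the job is handed in, while the arm keeps its last pose, push and grip.
It also fails if it takes over 58 s, if anything falls off the work surface, if the arm or the gripper's body presses on something with over 40 N, if the wrist force passes 120 N, or if a joint passes its speed limit or range.

ROBOT

A 6-joint arm with a two-finger parallel gripper is mounted at the origin on a cart in front of the work surface, level with it; the furniture and walls round the work are solid. World frame = base frame: x ahead of the robot, y to its left, z up, the work surface at z = 0. Lengths are in m, angles in rad, forces in N, time in s.
With the tool pointing down it reaches from about 0.325 to 1 m from the base axis. Payload 5.1 kg.
Tool frame: the origin (TCP) lies at the very end of the fingers, on their centre line; the grasp point (between the pads) lies 19 mm behind it; z points along the fingers, y is the line along which they close (so a half turn about z gives the same grasp; the last joint's range is limited). The gripper opens to 85 mm and grips with 20 to 120 N. Pads are 22 mm wide; open, the fingers measure 114 mm over their backs; the gripper's body (76 mm by 85 mm) begins 54 mm behind the grasp point. The pads swing forward as they close: fully open they stand 13 mm farther back than shut.
Start: joints at [-1.279, 0.124, 1.65, -0, 1.367, -0.083], TCP at [0.238, -0.605, 0.195] pointing down, gripper open.
Joint ranges: [-2.61, 2.61], [-1.02, 2.33], [0.03, 2.71], [-1.35, 4.49], [0.32, 2.68], [-2.91, 2.91]. Speed limits (rad/s): [2.57, 2.57, 3.14, 3.14, 3.14, 3.14].

INTERFACE

Orientations are given as a unit quaternion [x, y, z, w].
In Python, from plant import sense, get_image, calibration, sign_off gives the robot as it stands.
- The arm moves only by the tool send_rows, never from a script. Its argument "steps" is a list of rows, each a list of 3 entries, a list of its own where there are three numbers: the closure, from -1 (fully open) to 1 (shut), then the shift along the tool's x, y, z in units of 30 mm (1.0 is 30 mm), then the turn about the tool's z in units of 6 degrees (1.0 is 6 degrees). A call has 1 to 20 rows; each row shifts and turns the commanded pose from where the row before left it, along the tool's axes as they then stand; what a row does not reach is not made up. A row lasts 1/8 s, in which the tool goes at most 62.5 mm and 10.7 degrees, less where a joint would pass 70% of its speed; a pose out of reach is approached as far as the arm can. A call is refused whole if a number of a shift passes 1 or a number of a turn 1, either way. A call with a gripper value outside its range is refused whole. The fingers move at their own pace and stop on an object; "grip_force" is the grip in N (left out, the last holds). Time passes only in rows, so rows that do not move let the fingers close. It gives the time, the measured TCP pose, the force, the opening and the grip force at its end, in the units of the state.
- sense(): the state, without advancing time (a new reading comes with each control period).
- get_image(name): name is "scene" or "top" or "wrist"; returns the picture (400x640x3 uint8, blue, green, red); there is no depth.
- calibration(name): a dict with "fov_y" (degrees; the focal length in pixels is half the picture's height over the tangent of half this angle, whatever the lens; pixels are square), "cx", "cy" (the principal point, pixels), "pose" (4x4, takes a point from camera to world coordinates). Camera axes: x right, y up, looking along -z (the intrinsics and any distortion apply to the point x, -y, -z); pixel columns grow to the right and rows downward; lengths in m; the calibration is good to about 2 mm. A picture is of the moment at which its call begins: read the wrist's pose just before it. calibration takes no time and is no camera call; for the wrist camera it gives the pose at the moment of the call.
- sign_off(): hands the job in; it is judged then, once.
The state is a dict: "t": time; "joints": joint angles; "qvel": joint speeds; "joint_efforts": joint torques, N m; "ee_pos": TCP position; "orientation": TCP orientation; "wrist_force": force on the tool from outside, world axes, zero at the start; "torque": the same for the moment, N m; "opening": finger opening in m; "finger_force": force on a finger pad.
Only numpy, scipy, OpenCV 4.12 (cv2) and the standard library are available. Lean on these libraries where they do the work, as an engineer would, in place of code of your own. Each camera call takes 0.05 s, during which the arm holds its last target. There are 200 camera calls.

## Working session

There is one attempt and no reset: what is moved stays moved. The work goes in short steps, Python scripts to look and compute and a tool call to move; the robot and the scene stay as the last step left them, time stands still between calls to the robot, and variables do not carry over. Pictures are saved under pics/ and viewed, at most 10 in all, crops included, and the job is handed in when it is done.

Besides the shell and the picture viewer there is one more tool, called after "Emit:" as name(argument=value, ...) on one line, values as JSON. send_rows: Moves the arm, as the interface text tells. Its arguments: {"type":"object","properties":{"steps":{"type":"array","items":{"type":"array"}},"grip_force":{"type":"number"}},"required":["steps"]}

```bash
mkdir -p pics
python3 - <<'E'
from plant import *
import cv2,numpy as np
np.set_printoptions(precision=4,suppress=True)
for n in("scene","top"):
    cv2.imwrite(f"pics/{n}0.png",get_image(n)); c=calibration(n); print(n,c)
s=sense(); print(s)
E
```

```text
scene {'fov_y': 48.157926201326646, 'cx': 321.928684358228, 'cy': 204.240395315498, 'pose': array([[-0.5949,  0.5132, -0.6186, -0.1545],
       [-0.8037, -0.3698,  0.4662,  0.5617],
       [ 0.0105,  0.7746,  0.6324,  0.7946],
       [ 0.    ,  0.    ,  0.    ,  1.    ]])}
top {'fov_y': 52.78791743040972, 'cx': 315.207611029085, 'cy': 194.09242277775587, 'pose': array([[ 0.0042,  0.9992, -0.0395,  0.4969],
       [-1.    ,  0.0039, -0.0089,  0.0177],
       [-0.0087,  0.0395,  0.9992,  0.9503],
       [ 0.    ,  0.    ,  0.    ,  1.    ]])}
{'t': 0.1, 'joints': array([-1.2786,  0.1244,  1.6516, -0.    ,  1.3675, -0.0826]), 'qvel': array([-0.0018, -0.0001, -0.002 , -0.0009, -0.0005,  0.0006]), 'joint_efforts': array([  0.0006, -42.4931, -36.6655,  -0.    ,   0.0039,  -0.    ]), 'ee_pos': array([ 0.2378, -0.6043,  0.1936]), 'orientation': array([ 0.9825,  0.1863, -0.0001, -0.0009]), 'wrist_force': array([ 0.7185,  0.0053, -0.193 ]), 'torque': array([ 0.0009,  0.031 , -0.011 ]), 'finger_force': 0.0, 'opening': 0.0854076555401553}
```

View pics/scene0.png

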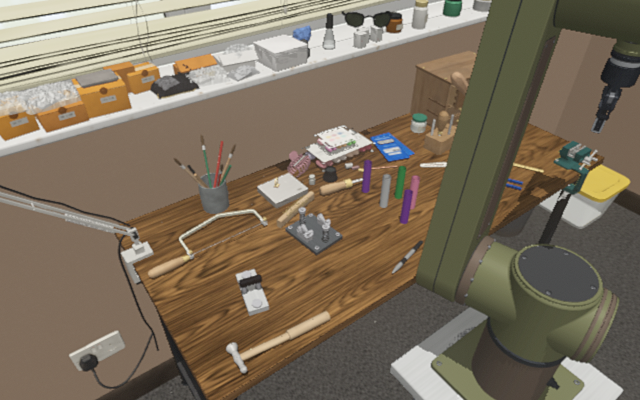

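View pics/top0.png

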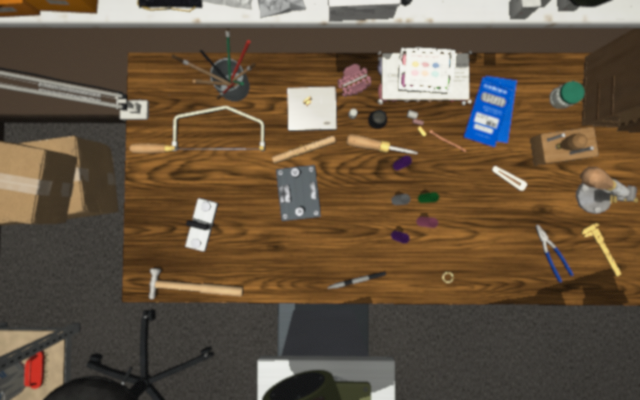

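Candidates for the tube in the scene view: purple (367,176), silver (385,190), green (400,182), pink (414,190) and purple (406,207). The silver one fits the description, and it is at about (401,198) in the top view. The jig is at top (298,193) and the plate at (201,224). Next is a close crop to check.

Run:
```python
import cv2,numpy as np
t=cv2.imread("pics/top0.png");s=cv2.imread("pics/scene0.png")
a=cv2.resize(t[155:255,180:440],None,fx=3,fy=3,interpolation=cv2.INTER_CUBIC)
b=cv2.resize(s[155:250,280:430],None,fx=3,fy=3,interpolation=cv2.INTER_CUBIC)
c=cv2.resize(s[260:320,225:280],None,fx=4.7,fy=4.7,interpolation=cv2.INTER_CUBIC)
o=np.zeros((600,780,3),np.uint8);o[:300]=a;o[305:305+b.shape[0],:450]=b;o[305:305+c.shape[0],460:460+c.shape[1]]=c
cv2.imwrite("pics/crop0.png",o)
```

```text
(no output)
```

View pics/crop0.png

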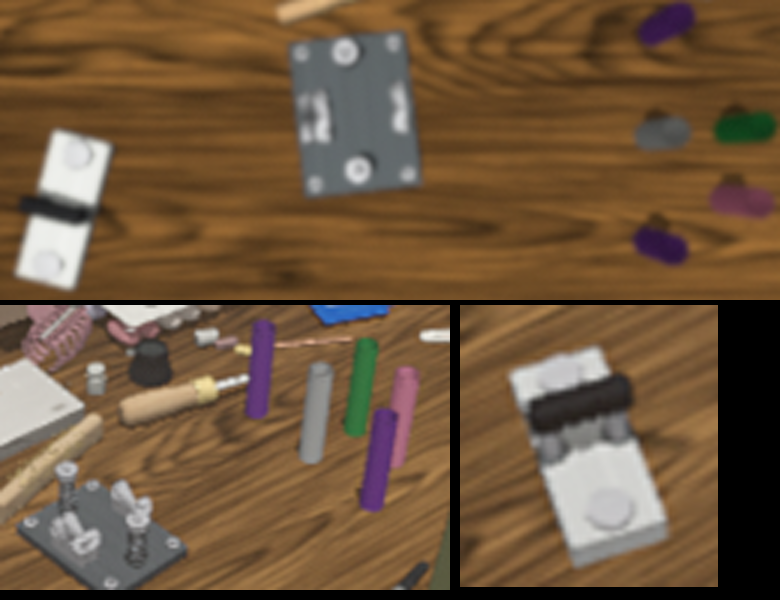

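The crop shows the silver tube clear of the coloured ones. Its top face is at scene (386.7,176.7) and its foot at (383.7,206). The jig's double cheek is on the left in the top view, so jig +y points to world +y. Plate caps are at crop (77,153) and (47,264). Next I fit the poses.

```bash
cat > h.py <<'E'
from plant import *
import cv2,numpy as np
from scipy.optimize import least_squares
from scipy.spatial.transform import Rotation as R
np.set_printoptions(precision=4,suppress=True)
def proj(c,P):
    P=np.atleast_2d(P); M=np.linalg.inv(c["pose"]); p=P@M[:3,:3].T+M[:3,3]
    f=200/np.tan(np.radians(c["fov_y"])/2)
    return np.c_[c["cx"]+f*p[:,0]/-p[:,2], c["cy"]-f*p[:,1]/-p[:,2]]
def ray(c,uv,z):
    f=200/np.tan(np.radians(c["fov_y"])/2)
    d=c["pose"][:3,:3]@[(uv[0]-c["cx"])/f,-(uv[1]-c["cy"])/f,-1]; o=c["pose"][:3,3]
    return o+d*(z-o[2])/d[2]
def pl(p,L):  # planar pose -> world
    c,s=np.cos(p[2]),np.sin(p[2]); L=np.atleast_2d(L)
    return np.c_[p[0]+c*L[:,0]-s*L[:,1],p[1]+s*L[:,0]+c*L[:,1],L[:,2]]
def fit(obs,x0):
    f=lambda p:np.concatenate([(proj(c,pl(p,L))-uv).ravel() for c,L,uv in obs])
    r=least_squares(f,x0,loss="soft_l1"); return r.x,r.fun
def go(pos,yaw=None):
    "shift in tool units and turn units from the measured pose; yaw = world angle of tool y"
    s=sense(); M=R.from_quat(s["orientation"]).as_matrix()
    y=np.arctan2(M[1,1],M[0,1]); print("tcp",s["ee_pos"],"yaw_y deg",np.degrees(y),"F",s["wrist_force"],"open",s["opening"],"t",s["t"])
    print("shift units",M.T@(np.array(pos)-s["ee_pos"])/.03)
    if yaw is not None: print("turn units",-np.degrees((yaw-y+np.pi/2)%np.pi-np.pi/2)/6)
E
python3 - <<'E'
from h import *
t=calibration("top");s=calibration("scene")
cr=lambda a:np.array(a)/3+[180-.33,155-.33]
cs=lambda a:(np.array(a)-[0,305])/3+[280-.33,155-.33]
j,r=fit([(t,[[.061,.046,.012],[.061,-.046,.012],[-.061,-.046,.012],[-.061,.046,.012],[.044,0,.065],[-.044,0,.065]],cr([[290,43],[405,32],[420,184],[305,196],[345,50],[358,168]])),
 (s,[[.044,0,.065],[-.044,0,.065]],cs([[66,467],[137,520]]))],[.53,.06,0]);print("jig",j,r)
p,r=fit([(t,[[.057,.022,.014],[.057,-.022,.014],[-.057,-.022,.014],[-.057,.022,.014],[.044,0,.019],[-.044,0,.019],[0,0,.051]],cr([[55,130],[112,146],[75,289],[17,273],[77,153],[47,264],[58,208]]))],[.45,.3,-.3]);print("plate",p,r)
u,r=fit([(s,[[0,0,.1],[0,0,0]],[[386.6,176.4],[383.5,206.5]]),(t,[[0,0,.05]],cr([[663,132]]))],[.53,-.18,0]);print("tube",u[:2],r)
print("others",[ray(s,cs(q),0)[:2] for q in([258,413],[355,432],[398,463],[372,507])])
go([u[0],u[1],.25],j[2])
E
```

```text
jig [0.5376 0.0665 0.1069] [-0.6767 -0.4405  0.1313 -0.8328  0.5107  0.5051 -0.5046  0.5619 -0.0685
  0.2477 -0.3741  0.6613  0.258  -2.0251  0.0317 -2.6603]
plate [ 0.4629  0.2903 -0.247 ] [ 0.5773  0.0889 -0.2168 -0.5532 -0.5424 -0.5754  0.5158  0.0051  0.299
  0.1529  0.4458  0.1046 -2.4797  0.7696]
tube [ 0.5214 -0.1636] [ 0.3149 -0.9812 -0.2219 -2.0952 -0.6126  0.7338]
others [array([ 0.5985, -0.165 ]), array([ 0.5215, -0.2209]), array([ 0.4642, -0.2208]), array([ 0.4339, -0.1573])]
tcp [ 0.2378 -0.6043  0.1936] yaw_y deg -68.52520158469264 F [ 0.7185  0.0053 -0.193 ] open 0.0854076555401553 t 0.1
shift units [ 14.1752 -10.2105  -1.8603]
turn units -12.442106472435006
```

Emit:
send_rows(steps=[[-0.2,[0,0,-0.2],-1],[-0.2,[0,0,-0.2],-1],[-0.2,[0,0,-0.2],-1],[-0.2,[0,0,-0.2],-1],[-0.2,[0,0,-0.2],-1],[-0.2,[0,0,0],-1],[-0.2,[0,0,0],-1],[-0.2,[0,0,0],-1],[-0.2,[0,0,0],-1],[-0.2,[0,0,0],-1],[-0.2,[0,0,0],-1],[-0.2,[0,0,0],-1],[-0.2,[0,0,0],-0.44]], grip_force=20)

```text
t: 1.72
ee_pos: [0.2378, -0.6045, 0.2239]
orientation: [0.668, 0.744, 0.0, -0.001]
wrist_force: [-0.7, -0.9, -0.0]
opening: 0.0514
finger_force: 0.0
```

Emit:
send_rows(steps=[[-0.2,[0.95,0.78,0],0],[-0.2,[0.95,0.78,0],0],[-0.2,[0.95,0.78,0],0],[-0.2,[0.95,0.78,0],0],[-0.2,[0.95,0.78,0],0],[-0.2,[0.95,0.78,0],0],[-0.2,[0.95,0.78,0],0],[-0.2,[0.95,0.78,0],0],[-0.2,[0.95,0.78,0],0],[-0.2,[0.95,0.78,0],0],[-0.2,[0.95,0.78,0],0],[-0.2,[0.95,0.78,0],0],[-0.2,[0.95,0.78,0],0],[-0.2,[0.95,0.78,0],0],[-0.2,[0,0,0],0],[-0.2,[0,0,0],0]])

```text
t: 3.72
ee_pos: [0.5208, -0.1734, 0.2243]
orientation: [0.668, 0.744, -0.0, -0.0]
wrist_force: [-0.2, -0.6, 0.1]
opening: 0.0511
finger_force: 0.0
```

Run:
```python
from h import *
c=calibration("wrist");cv2.imwrite("pics/w1.png",get_image("wrist"));print(c)
print(proj(c,[[.5214,-.1636,.1],[.5214,-.1636,0]]))
cv2.imwrite("pics/s1.png",get_image("scene"))
go([.5214,-.1636,.061],.1069)
```

```text
{'fov_y': 68.46660535199396, 'cx': 319.2301856227147, 'cy': 199.96648312543576, 'pose': array([[ 0.9944, -0.1023, -0.0284,  0.5128],
       [ 0.1061,  0.954 ,  0.2802, -0.1005],
       [-0.0016, -0.2817,  0.9595,  0.4023],
       [ 0.    ,  0.    ,  0.    ,  1.    ]])}
[[321.4734 176.9461]
 [321.0571 161.9196]]
tcp [ 0.5207 -0.174   0.2245] yaw_y deg 6.051768149966869 F [-0.2805 -0.2129  0.0556] open 0.051410738612165066 t 3.825
shift units [0.3406 0.0637 5.4489]
turn units -0.01219177999693885
```

View pics/w1.png

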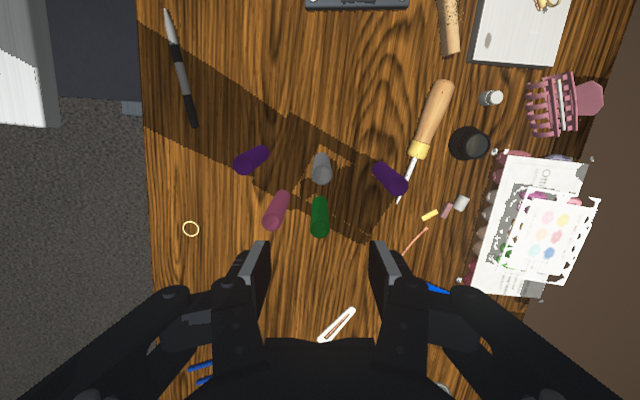

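The wrist view shows the silver tube's top at (323,177), which matches the prediction, and the neighbours are clear of both fingers. I'll lower and grip.

Emit:
send_rows(steps=[[-0.2,[0.34,0.06,0],0],[-0.2,[0,0,0],0],[-0.2,[0,0,1],0],[-0.2,[0,0,1],0],[-0.2,[0,0,1],0],[-0.2,[0,0,1],0],[-0.2,[0,0,0.8],0],[-0.2,[0,0,0.6],0],[-0.2,[0,0,0],0],[1,[0,0,0],0],[1,[0,0,0],0],[1,[0,0,0],0],[1,[0,0,0],0],[1,[0,0,0],0],[1,[0,0,0],0]], grip_force=20)

```text
t: 5.7
ee_pos: [0.5224, -0.1631, 0.0634]
orientation: [0.668, 0.744, 0.0, 0.001]
wrist_force: [0.4, -0.4, 3.9]
opening: 0.0002
finger_force: 2.0
```

The opening is near zero, so the grip missed the tube. Looking again.

Run:
```python
from h import *
w=get_image("wrist");s=get_image("scene");t=get_image("top")
o=np.zeros((600,800,3),np.uint8)
o[:300,:480]=cv2.resize(w,(480,300),interpolation=cv2.INTER_AREA)
a=cv2.resize(s[150:250,330:430],(300,300));o[:300,490:790]=a
b=cv2.resize(t[140:240,350:450],(295,295));o[302:597,:295]=b
b=cv2.resize(cv2.imread("pics/s1.png")[150:250,330:430],(295,295));o[302:597,310:605]=b
cv2.imwrite("pics/c2.png",o); print(sense())
```

```text
{'t': 5.85, 'joints': array([-0.4008,  0.0175,  1.9942,  0.    ,  1.1286, -0.5075]), 'qvel': array([ 0.0001,  0.001 ,  0.001 , -0.0027, -0.0003,  0.0008]), 'joint_efforts': array([ -0.0215, -31.1991, -30.5097,  -0.0066,  -0.0679,   0.0005]), 'ee_pos': array([ 0.5224, -0.1631,  0.0634]), 'orientation': array([0.6684, 0.7438, 0.0002, 0.0006]), 'wrist_force': array([ 0.2042, -0.4813,  4.7299]), 'torque': array([ 0.0423,  0.0467, -0.0073]), 'finger_force': 2.5844790413975716, 'opening': 0.00014425943725554304}
```

View pics/c2.png

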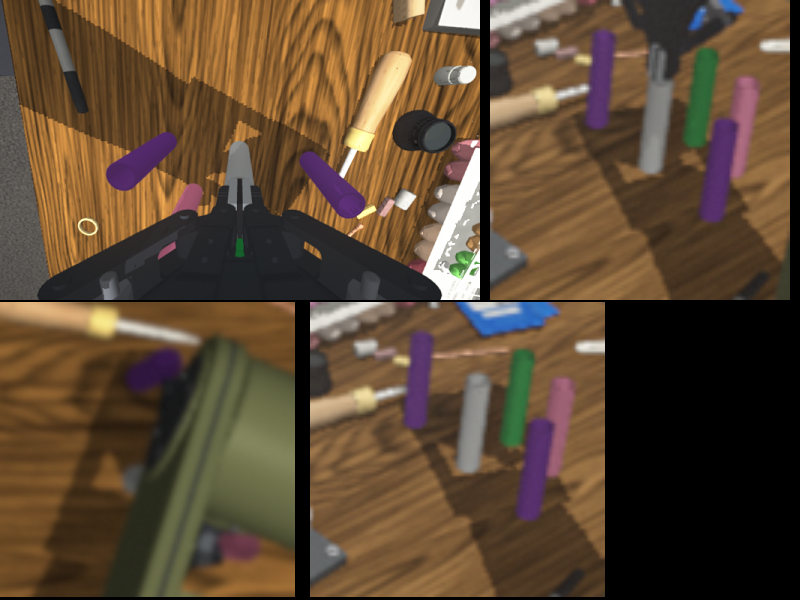

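Run:
```python
from h import *
c=calibration("wrist");s=calibration("scene");t=calibration("top")
tcp=sense()["ee_pos"]
for n,k in(("wrist",c),("scene",s)):
    print(n,"tcp",proj(k,tcp),"tube base/top pred",proj(k,[[.5214,-.1636,0],[.5214,-.1636,.1]]).ravel())
for dy in(0,.01,.02,.03): print(dy,(.75*proj(c,[[.5214,-.1636+dy,0],[.5214,-.1636+dy,.1]])).ravel(), proj(s,[[.5214,-.1636+dy,0],[.5214,-.1636+dy,.1]]).ravel())
print("c2 tube scene base ray",ray(s,[330+162/3,150+167/3],0),"top",ray(s,[330+167/3,150+78/3],.1))
print("wrist base ray",ray(c,[240/.75,148/.75],0))
w=get_image("wrist");cv2.imwrite("pics/w2.png",cv2.resize(w[160:400,200:440],(600,600),interpolation=cv2.INTER_CUBIC))
```

```text
wrist tcp [[319.998  230.9001]] tube base/top pred [318.5549 202.9667 318.2232 257.8187]
scene tcp [[385.1477 186.2441]] tube base/top pred [383.2618 204.4074 386.8978 175.4212]
0 [238.9161 152.225  238.6674 193.3641] [383.2618 204.4074 386.8978 175.4212]
0.01 [239.8455 143.8267 240.1723 180.4755] [380.6217 205.7276 384.1317 176.6981]
0.02 [240.796  135.2374 241.7331 167.1075] [377.9619 207.0577 381.3439 177.985 ]
0.03 [241.7684 126.4505 243.3531 153.2328] [375.2822 208.3978 378.5342 179.2821]
c2 tube scene base ray [ 0.5161 -0.1615 -0.    ] top [ 0.5214 -0.1591  0.1   ]
wrist base ray [ 0.5221 -0.1585  0.    ]
```

View pics/w2.png

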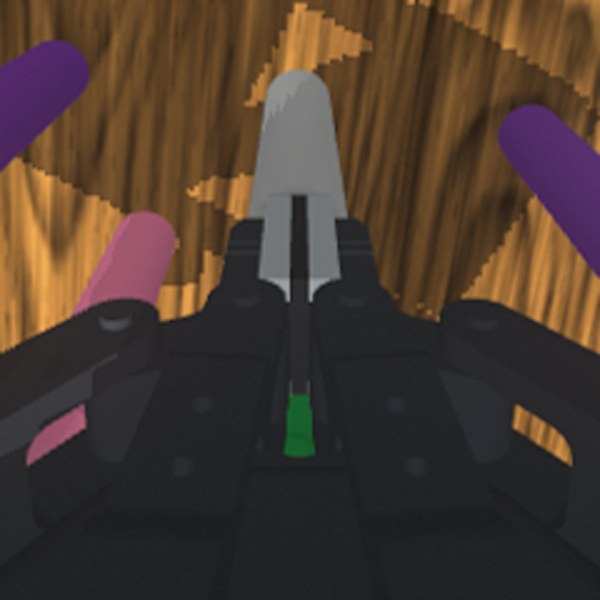

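Emit:
send_rows(steps=[[-0.2,[0,0,0],0],[-0.2,[0,0,0],0],[-0.2,[0,0,0],0],[-0.2,[0,0,0],0],[-0.2,[0,0,0],0]])

```text
t: 6.52
ee_pos: [0.5215, -0.1628, 0.0623]
orientation: [0.668, 0.744, -0.0, -0.0]
wrist_force: [0.4, 0.2, -0.7]
opening: 0.0513
finger_force: 0.0
```

Run:
```python
from h import *
w=get_image("wrist");s=get_image("scene")
o=np.zeros((600,800,3),np.uint8)
o[:400,:]=cv2.resize(w[120:320,120:520],(800,400),interpolation=cv2.INTER_CUBIC)
o[400:,:200]=cv2.resize(s[155:215,350:410],(200,200),interpolation=cv2.INTER_CUBIC)
o[400:,210:410]=cv2.resize(cv2.imread("pics/s1.png")[155:215,350:410],(200,200),interpolation=cv2.INTER_CUBIC)
cv2.imwrite("pics/w3.png",o); q=sense();print(q["opening"],q["wrist_force"],q["ee_pos"],q["finger_force"])
```

```text
0.05106380265648251 [-0.2539 -0.1433  0.8074] [ 0.5217 -0.1629  0.0625] 0.0
```

View pics/w3.png

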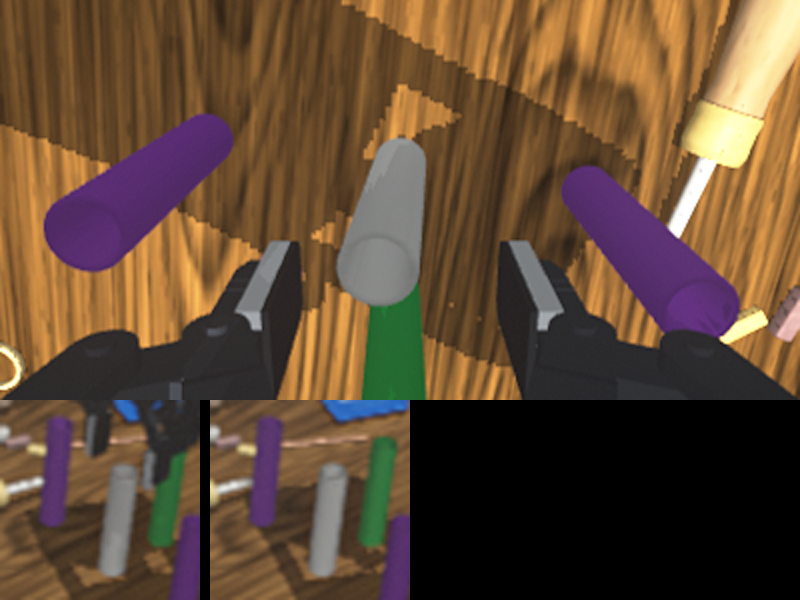

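The open view shows the tube standing between the pads. Finger tips in both cameras sit about 37 mm higher than the reported TCP. The upward force when closing agrees: the tips closed on the tube's top at 0.100 while the state read 0.063. I'll go 37 mm lower, centre and grip again.

Emit:
send_rows(steps=[[-0.2,[0.15,-0.15,-0.2],0],[-0.2,[0,0,0.4],0],[-0.2,[0,0,0.4],0],[-0.2,[0,0,0.4],0],[-0.2,[0,0,0.2],0],[-0.2,[0,0,0],0],[1,[0,0,0],0],[1,[0,0,0],0],[1,[0,0,0],0],[1,[0,0,0],0],[1,[0,0,0],0]], grip_force=20)

```text
t: 8.0
ee_pos: [0.5175, -0.1592, 0.0274]
orientation: [0.668, 0.744, 0.0, 0.001]
wrist_force: [0.3, -0.1, 2.8]
opening: 0.0213
finger_force: 24.5
```

Gripped. Now I tilt the tube toward tool +x about its lower edge, pressing it lightly on the desk.

Emit:
send_rows(steps=[[1,[0,0,0.1],0],[1,[0,0,0.05],0],[1,[0.24,0,0],0],[1,[0.25,0,0],0],[1,[0.24,0,0.03],0],[1,[0.24,0,0.03],0],[1,[0.24,0,0.07],0],[1,[0.23,0,0.08],0]], grip_force=20)

```text
t: 9.0
ee_pos: [0.513, -0.116, 0.0163]
orientation: [0.668, 0.744, 0.0, 0.001]
wrist_force: [-0.2, -0.7, 2.6]
opening: 0.0212
finger_force: 23.0
```

Run:
```python
from h import *
w=get_image("wrist");s=get_image("scene")
o=np.zeros((600,800,3),np.uint8)
o[:300,:480]=cv2.resize(w,(480,300),interpolation=cv2.INTER_AREA)
o[305:,:360]=cv2.resize(s[150:230,330:427],(360,295),interpolation=cv2.INTER_CUBIC)
cv2.imwrite("pics/w4.png",o); q=sense();print(q["opening"],q["wrist_force"],q["ee_pos"],q["finger_force"])
```

```text
0.0209507400548124 [ 1.6978 -0.1217  4.6985] [ 0.5127 -0.1153  0.0159] 23.22789967060089
```

View pics/w4.png

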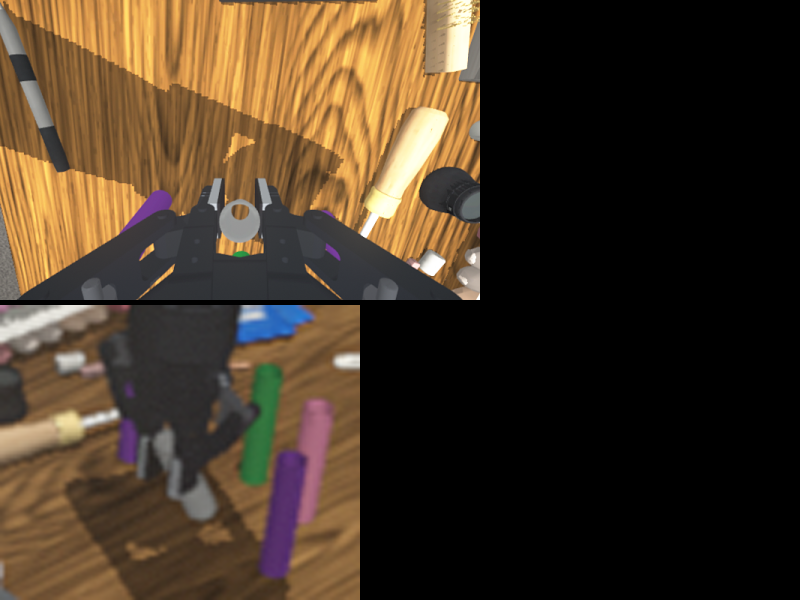

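The wrist view shows the tube's bore facing up toward the camera at (240,222), and the scene view shows it leaning about 30° with the foot held. I'll carry on tilting.

Emit:
send_rows(steps=[[1,[0.22,0,0.1],0],[1,[0.21,0,0.12],0],[1,[0.2,0,0.14],0],[1,[0.19,0,0.16],0],[1,[0.17,0,0.17],0],[1,[0.16,0,0.19],0],[1,[0.13,0,0.2],0],[1,[0.13,0,0.21],0],[1,[0.07,0,0.1],0],[1,[0,0,0],0]], grip_force=20)

```text
t: 10.35
ee_pos: [0.5072, -0.0717, -0.0262]
orientation: [0.668, 0.744, -0.0, -0.0]
wrist_force: [-0.8, -0.0, 1.0]
opening: 0.0216
finger_force: 22.5
```

Emit:
send_rows(steps=[[1,[0.07,0,0.1],0],[1,[0.03,0,0.1],0],[1,[0,0,0],0]], grip_force=20)

```text
t: 10.72
ee_pos: [0.5072, -0.0686, -0.032]
orientation: [0.668, 0.744, 0.0, -0.0]
wrist_force: [0.9, -0.2, 1.2]
opening: 0.0215
finger_force: 22.6
```

Run:
```python
from h import *
w=get_image("wrist");cv2.imwrite("pics/raw5.png",w);s=get_image("scene");cv2.imwrite("pics/raw5s.png",s)
c=calibration("wrist");q=sense();print(q["wrist_force"],q["ee_pos"],c["pose"][:3,3])
# tube silhouette: grey low-saturation pixels
g=cv2.cvtColor(w,cv2.COLOR_BGR2HSV);m=((g[...,1]<40)&(g[...,2]>90)).astype(np.uint8)
n,l,st,ce=cv2.connectedComponentsWithStats(m)
for i in range(1,n):
    if st[i,4]>150:print(st[i],ce[i])
```

```text
[-0.0211  0.1048  1.9112] [ 0.5073 -0.0687 -0.0318] [0.4991 0.0041 0.1463]
[  281     0   301    83 23440] [426.3686  39.4168]
[  0 220  23  58 714] [  7.4454 255.0714]
[276 238  20  43 452] [286.1482 257.5996]
[344 238  19  43 464] [352.3168 257.6918]
[ 293  253   53   90 4186] [319.2406 297.1744]
[ 573  280   67   94 1570] [614.5713 324.1732]
[109 373  25  27 504] [120.375  387.4464]
[506 373  25  27 531] [517.9586 387.1883]
[137 380  17  20 194] [145.0722 388.9124]
[485 380  17  20 231] [493.2857 389.7662]
```

Emit:
send_rows(steps=[[0.6,[0,0,0],0],[0.4,[0,0,0],0],[0.3,[0,0,0],0],[0.3,[0,0,0],0],[0.3,[0,0,0],0],[0.3,[-0.5,0,0],0],[0.3,[-0.5,0,0],0],[0.3,[0,0,0.1],0],[0.3,[0,0,0],0]])

```text
t: 11.95
ee_pos: [0.51, -0.0988, -0.0353]
orientation: [0.669, 0.744, -0.0, -0.001]
wrist_force: [0.3, 0.3, 0.6]
opening: 0.0298
finger_force: 0.0
```

Run:
```python
from h import *
w=get_image("wrist");cv2.imwrite("pics/raw6.png",w);s=get_image("scene");cv2.imwrite("pics/raw6s.png",s)
c=calibration("wrist");q=sense();print(q["wrist_force"],q["ee_pos"],c["pose"][:3,3])
o=np.zeros((600,800,3),np.uint8)
o[:400,:]=cv2.resize(w[180:380,120:520],(800,400),interpolation=cv2.INTER_CUBIC)
b=cv2.imread("pics/raw5.png");o[402:600,:396]=b[180:378,122:518]
o[402:600,400:796]=cv2.resize(s[155:254,302:500],(396,198),interpolation=cv2.INTER_CUBIC)
cv2.imwrite("pics/w6.png",o)
```

```text
[ 0.1558  0.543  -0.5314] [ 0.5101 -0.0985 -0.0351] [ 0.5021 -0.0257  0.143 ]
```

View pics/w6.png

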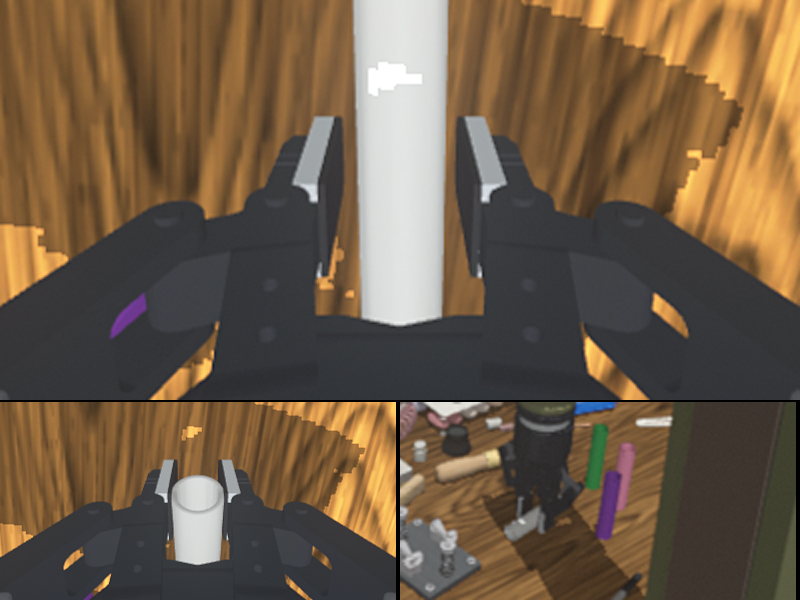

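The tube lies flat between the fingers, along tool x. Its +y end is above the crop, so I measure that numerically.

Run:
```python
from h import *
w=cv2.imread("pics/raw6.png");c=calibration("wrist")
g=cv2.cvtColor(w,cv2.COLOR_BGR2HSV)
for col in(310,318,326,334):
    m=(g[:,col,1]<50)&(g[:,col,2]>90); r=240
    while m[r]: r-=1
    e=ray(c,[col,r+.5],.022); print(col,r,e,ray(c,[col,r+.5],.011))
M=R.from_quat(sense()["orientation"]).as_matrix();x=M[:,0];y=M[:,1]
p=sense()["ee_pos"];print("end along tool x rel tcp",(e-p)@x)
for row in(150,240): 
    m=np.where((g[row,290:350,1]<50)&(g[row,290:350,2]>90))[0]+290; q=ray(c,[(m[0]+m[-1])/2,row],.015);print(row,m[0],m[-1],"axis offs tool y",(q-p)@y)
# jig refine in wrist view? predicted pins
J=[.5376,.0665,.1069];print("pins px",proj(c,pl(J,[[.044,0,.065],[-.044,0,.065]])))
```

```text
310 165 [ 0.5004 -0.0466  0.022 ] [ 0.5002 -0.0485  0.011 ]
318 165 [ 0.5037 -0.0463  0.022 ] [ 0.5038 -0.0482  0.011 ]
326 165 [ 0.507  -0.0459  0.022 ] [ 0.5074 -0.0478  0.011 ]
334 165 [ 0.5103 -0.0456  0.022 ] [ 0.511  -0.0474  0.011 ]
end along tool x rel tcp 0.052641488779669024Traceback (most recent call last):
  File "<stdin>", line 11, in <module>
IndexError: index 0 is out of bounds for axis 0 with size 0
```

Emit:
send_rows(steps=[[1,[0,0,0],0],[1,[0,0,0],0],[1,[0,0,0],0],[1,[0,0,-0.5],0],[1,[0,0,-1],0],[1,[0,0,-1],0],[1,[0,0,-1],0],[1,[0,0,-1],0],[1,[0,0,0],0],[1,[0,0,0],0]], grip_force=40)

```text
t: 13.3
ee_pos: [0.5097, -0.0984, 0.0993]
orientation: [0.668, 0.744, -0.0, -0.001]
wrist_force: [-0.3, -0.0, -1.9]
opening: 0.0203
finger_force: 39.3
```

Run:
```python
from h import *
w=get_image("wrist");cv2.imwrite("pics/raw7.png",w);s=get_image("scene");cv2.imwrite("pics/raw7s.png",s)
c=calibration("wrist");np.save("c7.npy",c["pose"]);J=[.5376,.0665,.1069]
P=[[.044,0,.065],[-.044,0,.065],[.061,.046,.012],[.061,-.046,.012],[-.061,-.046,.012],[-.061,.046,.012]]
print("pins/base px",proj(c,pl(J,P)))
go(pl(J,[[0,-.0025,.1]])[0],J[2])
```

```text
pins/base px [[468.4444 -36.9837]
 [323.1451 -36.5779]
 [465.606  -75.7215]
 [450.0719  61.0818]
 [301.7657  61.3096]
 [299.5799 -75.1753]]
tcp [ 0.5091 -0.0983  0.0983] yaw_y deg 6.114323164900606 F [ 0.8233 -0.1392 -1.8722] open 0.020357475552167242 t 13.4
shift units [ 5.2769  1.5283 -0.0543]
turn units -0.0017659441746480584
```

Run:
```python
from h import *
t=cv2.imread("pics/top0.png");c=calibration("top")
g=cv2.cvtColor(t,cv2.COLOR_BGR2HSV)
for n,(x0,y0,x1,y1),z,lim in(("jig",(265,158,330,228),.012,75),("plate",(180,190,225,260),.014,75)):
    k=g[y0:y1,x0:x1].astype(int); m=((k[...,1]<lim)|(k[...,0]>40)).astype(np.uint8)
    if n=="plate": m=((k[...,1]<60)&(k[...,2]>120)).astype(np.uint8)
    m=cv2.morphologyEx(m,cv2.MORPH_OPEN,np.ones((3,3)))
    ct=max(cv2.findContours(m,0,2)[0],key=cv2.contourArea) if n=="jig" else np.argwhere(m)[:,::-1].reshape(-1,1,2).astype(np.int32)
    r=cv2.minAreaRect(ct); b=cv2.boxPoints(r)+[x0,y0]
    W=np.array([ray(c,q,z)[:2] for q in b]); print(n,r[1],r[2],b.round(1).tolist(),"centre",W.mean(0),"sides",np.linalg.norm(W[1]-W[0]),np.linalg.norm(W[2]-W[1]),"ang",[np.degrees(np.arctan2(*(W[i+1]-W[i])[::-1])) for i in(0,1)])
```

```text
jig (52.795387268066406, 39.7695198059082) 83.0887680053711 [[274.9, 168.8], [314.4, 164.0], [320.7, 216.4], [281.3, 221.2]] centre [0.5375 0.0666] sides 0.09297733313239995 0.12320435665483051 ang [np.float64(-82.87831844479267), np.float64(-172.8689009172182)]
plate (21.049388885498047, 51.22018051147461) 15.255120277404785 [[183.9, 246.4], [197.4, 197.0], [217.7, 202.5], [204.2, 252.0]] centre [0.4623 0.2916] sides 0.11854518496035078 0.04927294057756522 ang [np.float64(-14.425427439423357), np.float64(-104.95273609163118)]
```

Emit:
send_rows(steps=[[1,[0.6,0.3,-0.2],0],[1,[0.6,0.3,-0.2],0],[1,[0.6,0.3,-0.2],0],[1,[0.6,0.3,-0.2],0],[1,[0.6,0.33,-0.2],0],[1,[0,0,0],0]])

```text
t: 14.15
ee_pos: [0.5473, -0.0031, 0.1306]
orientation: [0.668, 0.744, 0.0, 0.0]
wrist_force: [0.1, -0.1, -1.6]
opening: 0.0205
finger_force: 39.3
```

Run:
```python
from h import *
J=[.5376,.0665,.1069]
c=calibration("wrist");w=get_image("wrist");cv2.imwrite("pics/raw8.png",w);np.save("c8.npy",c["pose"])
P=[[.044,0,.065],[-.044,0,.065],[.061,.046,.012],[.061,-.046,.012],[-.061,-.046,.012],[-.061,.046,.012]]
print("pins/base px",proj(c,pl(J,P)).round(1).tolist()); go(pl(J,[[0,-.0025,.1]])[0],J[2])
cv2.imwrite("pics/v8.png",cv2.resize(w[0:250,180:513],(800,600),interpolation=cv2.INTER_CUBIC))
```

```text
pins/base px [[372.3, 117.8], [262.1, 117.6], [383.3, 65.5], [377.7, 164.1], [257.5, 164.0], [251.8, 65.3]]
tcp [ 0.5467 -0.0037  0.1302] yaw_y deg 6.190653672464469 F [-0.1742 -0.5372 -1.8201] open 0.020995301840984613 t 14.2
shift units [ 2.2761 -0.0505  1.0056]
turn units 0.010955807085994786
```

View pics/v8.png

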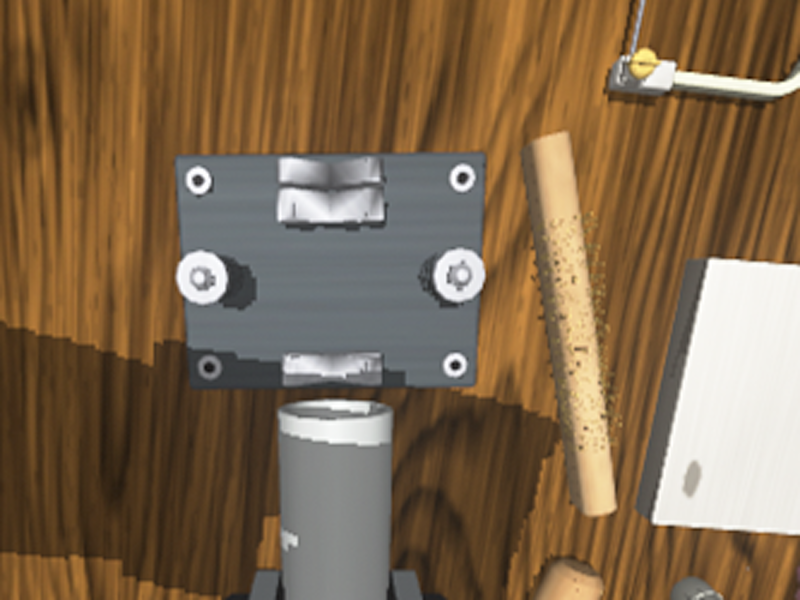

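The view shows pin tips at crop (201,277) and (460,274), V bottoms near x=333, and the tube held straight with its axis at x≈335. The brush lies clear to the right.

Run:
```python
from h import *
c=calibration("wrist");c["pose"]=np.load("c8.npy")
P=[[.044,0,.065],[-.044,0,.065],[.061,.046,.012],[.061,-.046,.012],[-.061,-.046,.012],[-.061,.046,.012]]
uv=np.array([[460,274],[201,277],[486,153],[476,385],[191,387],[177,157]])/[2.402,2.4]+[180-.3,-.3]
j,r=fit([(c,P,uv)],[.5376,.0665,.11]);print("jig",j,np.degrees(j[2]),r.round(1))
j2,r=fit([(c,P[:2],uv[:2])],[.5376,.0665,.11]);print("pins only",j2,np.degrees(j2[2]))
np.save("jig.npy",j)
go(pl(j,[[0,-.0025,.13]])[0],j[2])
```

```text
jig [0.5377 0.0688 0.1187] 6.802139887126552 [ 1.7  0.3 -1.   0.3  1.2 -1.4  0.8  1.1 -0.9  1.5 -2.  -1.6]
pins only [0.5374 0.0689 0.1192] 6.8270842921813575
tcp [ 0.5467 -0.0037  0.1302] yaw_y deg 6.190653672464469 F [-0.1742 -0.5372 -1.8201] open 0.020995301840984613 t 14.2
shift units [ 2.3508 -0.0395  0.0056]
turn units -0.1019143691103473
```

Emit:
send_rows(steps=[[1,[0.6,-0.02,0],-0.1],[1,[0.6,-0.02,0],0],[1,[0.6,0,0],0],[1,[0.55,0,0],0],[1,[0,0,0],0],[1,[0,0,0.8],0],[1,[0,0,0.8],0],[1,[0,0,0.8],0],[1,[0,0,0.8],0],[1,[0,0,0.6],0],[1,[0,0,0.4],0],[1,[0,0,0],0]])

```text
t: 15.7
ee_pos: [0.5367, 0.0655, 0.0034]
orientation: [0.665, 0.747, -0.001, -0.001]
wrist_force: [0.6, -0.9, -1.2]
opening: 0.0206
finger_force: 39.3
```

Run:
```python
from h import *
j=np.load("jig.npy");go(pl(j,[[0,-.0025,-.004]])[0],j[2])
```

```text
tcp [0.5367 0.0655 0.0034] yaw_y deg 6.705843399960885 F [ 0.6004 -0.8525 -1.1891] open 0.02055897905441995 t 15.7
shift units [0.0207 0.0462 0.2457]
turn units -0.01604941452761108
```

Emit:
send_rows(steps=[[1,[0,0.03,0.1],0],[1,[0,0,0.05],0],[1,[0,0,0.05],0],[1,[0,0,0.05],0],[1,[0,0,0],0]])

```text
t: 16.32
ee_pos: [0.538, 0.0657, -0.0034]
orientation: [0.664, 0.747, -0.0, -0.0]
wrist_force: [0.8, -0.7, -1.5]
opening: 0.0202
finger_force: 39.3
```

Emit:
send_rows(steps=[[1,[0,0,0.05],0],[1,[0,0,0.05],0],[1,[0,0,0],0]])

```text
t: 16.7
ee_pos: [0.5383, 0.0657, -0.0039]
orientation: [0.664, 0.747, -0.0, -0.0]
wrist_force: [-7.6, -0.6, 14.1]
opening: 0.0205
finger_force: 41.0
```

Contact at the predicted height. Release with a small opening, then rise.

Emit:
send_rows(steps=[[1,[0,0,-0.05],0],[0.45,[0,0,0],0],[0.3,[0,0,0],0],[0.3,[0,0,0],0],[0.3,[0,0,0],0],[0.3,[0,0,-0.3],0],[0.3,[0,0,-0.7],0],[0.3,[0,0,-1],0],[0.3,[0,0,-1],0],[0.3,[0,0,-1],0],[0.3,[0,0,0],0]])

```text
t: 18.08
ee_pos: [0.5406, 0.0658, 0.1191]
orientation: [0.664, 0.747, 0.002, 0.003]
wrist_force: [0.8, -1.0, -0.4]
opening: 0.0297
finger_force: 0.0
```

Run:
```python
from h import *
j=np.load("jig.npy")
c=calibration("wrist");w=get_image("wrist");s=get_image("scene")
cv2.imwrite("pics/raw9.png",w);cv2.imwrite("pics/raw9s.png",s)
S=calibration("scene")
# tube ends along its axis: +y end in wrist image
e=pl(j,[[0,.0475,.042],[0,-.0525,.042],[0,.05,.053]]);print(proj(c,e).round(1).tolist(),proj(S,e).round(1).tolist())
g=cv2.cvtColor(w,cv2.COLOR_BGR2HSV)
u,v=proj(c,pl(j,[[0,.03,.053]]))[0].round().astype(int)
print(u,v,[(r,*w[r,u].tolist()) for r in range(0,v+60,4)])
P=np.array([.4626,.291]);go([*P,.13],-.247)
```

```text
[[316.1, 141.0], [316.6, 247.9], [316.0, 139.1]] [[298.5, 230.8], [327.6, 213.1], [297.6, 228.0]]
316 164 [(0, 49, 103, 152), (4, 45, 94, 139), (8, 41, 83, 123), (12, 37, 74, 110), (16, 34, 70, 103), (20, 32, 67, 100), (24, 38, 72, 108), (28, 38, 75, 113), (32, 39, 82, 119), (36, 42, 85, 123), (40, 41, 85, 124), (44, 41, 85, 124), (48, 42, 82, 121), (52, 41, 82, 120), (56, 40, 82, 122), (60, 40, 81, 121), (64, 39, 79, 119), (68, 36, 77, 115), (72, 39, 78, 115), (76, 39, 80, 118), (80, 41, 81, 119), (84, 41, 82, 120), (88, 45, 90, 130), (92, 47, 92, 134), (96, 48, 92, 135), (100, 47, 93, 137), (104, 46, 92, 135), (108, 46, 90, 130), (112, 47, 89, 128), (116, 48, 92, 132), (120, 51, 97, 140), (124, 53, 98, 146), (128, 50, 94, 135), (132, 49, 86, 126), (136, 48, 88, 125), (140, 87, 82, 77), (144, 249, 250, 249), (148, 253, 253, 253), (152, 252, 253, 252), (156, 252, 253, 252), (160, 252, 253, 252), (164, 252, 253, 252), (168, 147, 149, 147), (172, 154, 155, 153), (176, 154, 155, 152), (180, 154, 156, 153), (184, 154, 155, 155), (188, 153, 155, 154), (192, 239, 240, 238), (196, 151, 152, 150), (200, 154, 156, 153), (204, 153, 155, 153), (208, 154, 154, 153), (212, 153, 154, 152), (216, 154, 155, 152), (220, 154, 156, 153)]
tcp [0.538  0.0657 0.1152] yaw_y deg 6.714247665264499 F [-0.0442  0.1234  0.055 ] open 0.030054200616353294 t 18.175
shift units [ 7.7517 -1.6191 -0.4951]
turn units 3.4777175341659716
```

Emit:
send_rows(steps=[[0,[0,0,-0.2],1],[0,[0,0,-0.2],1],[0,[0,0,-0.1],1],[0,[0,0,0],0.5],[0,[0.8,-0.72,0],0],[0,[0.8,-0.72,0],0],[0,[0.8,-0.72,0],0],[0,[0.8,-0.72,0],0],[0,[0.8,-0.72,0],0],[0,[0.7,-0.72,0],0],[0,[0,0,0],0],[0,[0,0,0],0]])

```text
t: 19.68
ee_pos: [0.4469, 0.2337, 0.1291]
orientation: [0.79, 0.614, -0.001, -0.0]
wrist_force: [-0.1, -0.4, -0.0]
opening: 0.0429
finger_force: 0.0
```

Run:
```python
from h import *
c=calibration("wrist");w=get_image("wrist");cv2.imwrite("pics/raw10.png",w);np.save("c10.npy",c["pose"])
p0=[.4626,.291,-.25]
L=[[.057,.022,.014],[.057,-.022,.014],[-.057,-.022,.014],[-.057,.022,.014],[.044,0,.019],[-.044,0,.019],[0,.025,.051],[0,-.025,.051]]
q=proj(c,pl(p0,L));print("pred",q.round(0).tolist())
g=cv2.cvtColor(w,cv2.COLOR_BGR2HSV)
x0,y0=np.maximum(q.min(0)-25,0).astype(int);x1,y1=(q.max(0)+25).astype(int);y1=min(y1,232)
k=g[y0:y1,x0:x1]
m=((k[...,1]<45)&(k[...,2]>110)).astype(np.uint8);m=cv2.morphologyEx(m,cv2.MORPH_OPEN,np.ones((3,3)))
n,l,st,ce=cv2.connectedComponentsWithStats(m)
print([(st[i].tolist(),(ce[i]+[x0,y0]).round(1).tolist()) for i in range(1,n) if st[i,4]>80],x0,y0,x1,y1)
b=((k[...,2]<60)&(k[...,1]<90)).astype(np.uint8)
n,l,st,ce=cv2.connectedComponentsWithStats(b)
for i in range(1,n):
    if st[i,4]>150:
        r=cv2.minAreaRect(np.argwhere(l==i)[:,::-1].astype(np.float32));print("dark",st[i],np.array(r[0])+[x0,y0],r[1],r[2])
go([*p0[:2],.13],p0[2])
```

```text
pred [[382.0, 104.0], [379.0, 151.0], [264.0, 151.0], [262.0, 104.0], [368.0, 128.0], [275.0, 128.0], [322.0, 99.0], [322.0, 160.0]]
[([93, 27, 52, 48, 2375], [353.8, 124.6]), ([24, 28, 53, 47, 2428], [286.6, 124.8])] 236 74 406 184
dark [ 77  23  16  59 161] [320.5 126. ] (58.0, 15.0) 90.0
tcp [0.4473 0.2336 0.1293] yaw_y deg -14.31763914063034 F [ 0.4585 -0.3734 -0.9236] open 0.04226063157348169 t 19.725
shift units [ 1.9813  0.022  -0.0243]
turn units 0.0010509562733735092
```

Emit:
send_rows(steps=[[0,[0.68,0,0],0],[0,[0.68,-0.01,0],0],[0,[0.68,0,0],0],[0,[0,0,0.8],0],[0,[0,0,0.8],0],[0,[0,0,0.8],0],[0,[0,0,0.8],0],[0,[0,0,0.8],0],[0.2,[0,0,0.5],0],[0.3,[0,0,0.22],0],[0.3,[0,0,0],0]])

```text
t: 21.1
ee_pos: [0.4623, 0.294, -0.0114]
orientation: [0.789, 0.614, -0.0, -0.0]
wrist_force: [0.3, 0.4, 0.5]
opening: 0.0303
finger_force: 0.0
```

Emit:
send_rows(steps=[[1,[0,0,0],0],[1,[0,0,0],0],[1,[0,0,0],0],[1,[0,0,0],0]], grip_force=60)

```text
t: 21.6
ee_pos: [0.4631, 0.2942, -0.0102]
orientation: [0.79, 0.614, 0.001, 0.0]
wrist_force: [0.3, -0.1, 6.1]
opening: 0.0127
finger_force: 62.1
```

Emit:
send_rows(steps=[[1,[0,0,-0.5],0],[1,[0,0,-0.8],0],[1,[0,0,-0.8],0],[1,[0,0,-0.8],0],[1,[0,0,-0.8],0],[1,[0,0,0],0],[1,[0,0,0],0]])

```text
t: 22.48
ee_pos: [0.4612, 0.2932, 0.0984]
orientation: [0.79, 0.614, -0.001, -0.0]
wrist_force: [-0.8, -0.4, -2.8]
opening: 0.013
finger_force: 61.0
```

```bash
cat > meas.py <<'E'
from h import *
def plate_in_tool():
    s=sense();c=calibration("wrist");w=get_image("wrist")
    M=R.from_quat(s["orientation"]).as_matrix();T=s["ee_pos"];zp=T[2]+.0105
    W=lambda a:T+M[:,0]*a[0]+M[:,1]*a[1]  # only lateral
    def pt(x,y,h): q=T+M[:,0]*x+M[:,1]*y; q[2]=zp+h; return q
    q=proj(c,[pt(x,y,.014) for x in(.022,-.022) for y in(.057,-.057)]);print("pred corners",q.round(1).tolist())
    g=cv2.cvtColor(w,cv2.COLOR_BGR2HSV);m=((g[...,1]<45)&(g[...,2]>110))
    x0,x1=int(q[:,0].min())-15,int(q[:,0].max())+15
    for y in(-.050,-.030,.030,.050):
        a,b=proj(c,[pt(.022,y,.014),pt(-.022,y,.014)]);col=int(round(a[0]))
        r=np.where(m[max(0,int(a[1])-25):int(b[1])+25,col])[0]+max(0,int(a[1])-25)
        print("col",col,"pred far",a[1].round(1),"near",b[1].round(1),"seen",r[0] if len(r) else None,r[-1] if len(r) else None)
    row=int(q[:,1].mean())-5; k=np.where(m[row,x0:x1])[0]+x0;print("row",row,"pred",proj(c,[pt(.0,-.057,.014),pt(0,.057,.014)])[:,0].round(1),"seen",k[0],k[-1])
    cv2.imwrite(f"pics/m{s['t']:.2f}.png",w)
E
python3 - <<'E'
from meas import *
plate_in_tool()
j=np.load("jig.npy");go(pl(j,[[0,0,.13]])[0],j[2])
E
```

```text
pred corners [[424.7, 210.4], [217.5, 210.4], [417.2, 280.9], [224.8, 280.8]]
col 230 pred far 210.4 near 280.8 seen 204 278
col 267 pred far 210.4 near 280.8 seen 204 276
col 376 pred far 210.4 near 280.9 seen 204 279
col 412 pred far 210.4 near 280.9 seen 204 279
row 240 pred [221.3 420.8] seen 220 418
tcp [0.461  0.2931 0.0979] yaw_y deg -14.286362906375953 F [-1.2751 -1.1731 -2.2267] open 0.012673111190713737 t 22.525
shift units [-6.6171  4.32   -1.0655]
turn units -3.514750465583751
```

Emit:
send_rows(steps=[[1,[0,0,0],-1],[1,[0,0,0],-1],[1,[0,0,0],-1],[1,[0,0,0],-0.52],[1,[-0.8,0.2,0],0],[1,[-0.8,0.2,0],0],[1,[-0.8,0.2,0],0],[1,[-0.8,0.2,0],0],[1,[-0.8,0.2,0],0],[1,[-0.8,0.2,0],0],[1,[-0.8,0.2,0],0],[1,[-0.8,0.2,0],0],[1,[-0.8,0.2,0],0],[1,[-0.57,0.15,0],0],[1,[0,0,0],0],[1,[0,0,0],0]])

```text
t: 24.52
ee_pos: [0.5475, 0.0697, 0.0991]
orientation: [0.664, 0.748, -0.0, -0.001]
wrist_force: [0.8, -0.4, -2.2]
opening: 0.0128
finger_force: 60.9
```

Run:
```python
from meas import *
j=np.load("jig.npy");go(pl([.5377,.0685,j[2]],[[.009,-.001,.0545]])[0],j[2])
plate_in_tool()
```

```text
tcp [0.5475 0.0697 0.0991] yaw_y deg 6.841844206405417 F [ 0.794  -0.4111 -2.1785] open 0.012775579940823414 t 24.525
shift units [-0.0361 -0.0273  1.4874]
turn units 0.0066173865464766194
pred corners [[423.6, 210.7], [216.5, 210.7], [416.2, 281.3], [223.8, 281.2]]
col 229 pred far 210.7 near 281.2 seen 211 278
col 265 pred far 210.7 near 281.2 seen 210 280
col 374 pred far 210.7 near 281.2 seen 210 279
col 411 pred far 210.7 near 281.3 seen 210 278
row 240 pred [220.3 419.7] seen 220 418
```

Emit:
send_rows(steps=[[1,[-0.03,-0.02,0.4],0],[1,[0,0,0.4],0],[1,[0,0,0.4],0],[1,[0,0,0.15],0],[1,[0,0,0],0]])

```text
t: 25.2
ee_pos: [0.5471, 0.0682, 0.0585]
orientation: [0.664, 0.748, -0.0, -0.0]
wrist_force: [0.8, -0.2, -2.1]
opening: 0.013
finger_force: 60.9
```

Emit:
send_rows(steps=[[1,[0,0,0.08],0],[1,[0,0,0.07],0],[1,[0,0,0],0]])

```text
t: 25.58
ee_pos: [0.5475, 0.0682, 0.0546]
orientation: [0.664, 0.748, 0.0, 0.0]
wrist_force: [0.7, -0.2, -2.8]
opening: 0.0129
finger_force: 60.9
```

Emit:
send_rows(steps=[[1,[0,0,0.05],0],[1,[0,0,0],0]])

```text
t: 25.82
ee_pos: [0.5479, 0.0683, 0.0539]
orientation: [0.664, 0.748, 0.0, 0.0]
wrist_force: [-2.0, 0.3, 3.0]
opening: 0.0131
finger_force: 61.6
```

Emit:
send_rows(steps=[[1,[0,0,0.05],0],[1,[0,0,0],0]])

```text
t: 26.08
ee_pos: [0.548, 0.0683, 0.0537]
orientation: [0.664, 0.748, 0.0, 0.0]
wrist_force: [-4.9, 0.4, 9.7]
opening: 0.013
finger_force: 62.7
```

On the pin tips. Sliding toward −x (tool −y).

Emit:
send_rows(steps=[[1,[0,-0.05,0],0],[1,[0,-0.05,0],0],[1,[0,-0.05,0],0],[1,[0,-0.05,0],0],[1,[0,0,0],0]])

```text
t: 26.7
ee_pos: [0.5432, 0.0675, 0.053]
orientation: [0.664, 0.748, 0.001, 0.002]
wrist_force: [2.0, 0.9, 5.3]
opening: 0.013
finger_force: 62.1
```

Emit:
send_rows(steps=[[1,[0,-0.04,0],0],[1,[0,-0.04,0],0],[1,[0,0,0],0]])

```text
t: 27.08
ee_pos: [0.5367, 0.0675, 0.0496]
orientation: [0.664, 0.748, -0.002, -0.002]
wrist_force: [0.4, 0.7, -2.2]
opening: 0.013
finger_force: 61.0
```

Emit:
send_rows(steps=[[1,[0,-0.04,0],0],[1,[0,-0.04,0],0],[1,[0,0,0],0]])

```text
t: 27.45
ee_pos: [0.5361, 0.0669, 0.0512]
orientation: [0.664, 0.748, -0.001, -0.0]
wrist_force: [-0.6, 0.7, -2.0]
opening: 0.0128
finger_force: 60.9
```

It has dropped past the tips and carries no load. Lowering to the collars.

Emit:
send_rows(steps=[[1,[0,0,0.05],0],[1,[0,0,0.05],0],[1,[0,0,0],0]])

```text
t: 27.82
ee_pos: [0.5372, 0.0674, 0.0488]
orientation: [0.664, 0.748, 0.001, 0.0]
wrist_force: [0.8, 3.3, -1.5]
opening: 0.0127
finger_force: 61.3
```

Emit:
send_rows(steps=[[1,[0,0,0.05],0],[1,[0,0,0.05],0],[1,[0,0,0],0]])

```text
t: 28.2
ee_pos: [0.5373, 0.0674, 0.0466]
orientation: [0.664, 0.748, 0.001, 0.0]
wrist_force: [-2.1, 3.5, 5.5]
opening: 0.0126
finger_force: 62.0
```

Emit:
send_rows(steps=[[1,[0.02,0,0.05],0],[1,[0,0,0.05],0],[1,[0,0,0.05],0],[1,[0,0,0],0]], grip_force=80)

```text
t: 28.7
ee_pos: [0.5374, 0.0675, 0.0427]
orientation: [0.664, 0.748, 0.0, 0.0]
wrist_force: [-3.8, 1.8, 8.5]
opening: 0.012
finger_force: 82.1
```

Emit:
send_rows(steps=[[1,[0,0,0.05],0],[1,[0,0,0.05],0],[1,[0,0,0],0]])

```text
t: 29.08
ee_pos: [0.5377, 0.0676, 0.0425]
orientation: [0.664, 0.748, 0.0, 0.0]
wrist_force: [-11.1, 1.9, 23.1]
opening: 0.0122
finger_force: 84.4
```

Emit:
send_rows(steps=[[1,[-0.02,-0.05,0.03],0],[1,[0,0,0.03],0],[1,[0,0,0],0],[1,[0,0,0],0]], grip_force=80)

```text
t: 29.58
ee_pos: [0.5378, 0.0676, 0.0424]
orientation: [0.664, 0.748, 0.002, 0.001]
wrist_force: [-10.6, 3.7, 28.7]
opening: 0.0124
finger_force: 85.2
```

Run:
```python
from h import *
s=sense();print(s["t"],s["ee_pos"],s["orientation"],s["wrist_force"],s["torque"],s["opening"])
c=calibration("wrist");w=get_image("wrist");cv2.imwrite("pics/raw20.png",w);S=calibration("scene");cv2.imwrite("pics/raw20s.png",get_image("scene"))
j=np.load("jig.npy")
# tube ends visible beyond the cheeks: bright pixels along axis, wrist view
p=proj(c,pl(j,[[0,y,.05] for y in(.035,.04,.045,.05,.055)]));print([(q.round().astype(int).tolist(),w[int(round(q[1])),int(round(q[0]))].tolist()) for q in p])
g=cv2.cvtColor(w,cv2.COLOR_BGR2HSV);m=(g[...,1]<45)&(g[...,2]>110)
for z,x in((.067,-.05),(.067,.05)):
    a=proj(c,pl(j,[[x,.022,z],[x,-.022,z]]));col=int(a[0,0]);r=np.where(m[int(a[0,1])-15:int(a[1,1])+15,col])[0]+int(a[0,1])-15;print(a.round(1).tolist(),r.min(),r.max())
```

```text
29.575 [0.5378 0.0676 0.0424] [0.6637 0.748  0.0016 0.0009] [-10.5561   3.7476  28.7172] [ 0.6858  2.1784 -0.1002] 0.012428506129532025
[([320, 179], [228, 230, 227]), ([320, 171], [245, 246, 245]), ([320, 162], [221, 223, 221]), ([320, 153], [94, 91, 86]), ([320, 145], [43, 81, 118])]
[[229.1, 208.7], [235.5, 279.6]] 211 278
[[411.2, 208.5], [404.7, 279.3]] 210 278
```

Emit:
send_rows(steps=[[1,[0,0,0],0],[1,[0,0,0],0],[1,[0,0,0],0],[1,[0,0,0],0]])

```text
t: 30.18
ee_pos: [0.5378, 0.0675, 0.0424]
orientation: [0.664, 0.748, 0.002, 0.001]
wrist_force: [-11.2, 3.8, 28.3]
opening: 0.012
finger_force: 85.2
```

Run:
```python
from plant import *
s=sense();print(s["t"],s["ee_pos"],s["wrist_force"]);print(sign_off())
```

```text
30.175 [0.53781828 0.06754392 0.04244705] [-11.22393545   3.81659057  28.30242727]
the job is handed in; nothing more can be done
None
```

The tube lies in the V cradle, and the clamp plate is over both pins, held pressed down on the tube with about 28 N; I handed the job in at 30.2 s, and no verdict came back.

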